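# Isolate the dry-heat oven and swing out the lockout hasp

## Robot

A 7-joint arm with a two-finger parallel gripper is mounted at the origin on the work surface; the furniture and walls round the work are solid. World frame = base frame: x ahead of the robot, y to its left, z up, the work surface at z = 0. Lengths are in m, angles in rad, forces in N, time in s.
With the tool pointing down it reaches from about 0.425 to 0.925 m from the base axis. Payload 6.8 kg.
Tool frame: the origin (TCP) lies on the centre line of the jaws, within the pads' length; the fingertips stand 25 mm ahead of it and the grasp point (between the pads) lies 6 mm ahead of it; z points along the fingers, y is the line along which they close (so a half turn about z gives the same grasp; the last joint's range is limited). The gripper opens to 85 mm and grips with 20 to 120 N. Pads are 22 mm wide; open, the fingers measure 114 mm over their backs; the gripper's body (76 mm by 85 mm) begins 54 mm behind the grasp point. The pads swing forward as they close: fully open they stand 13 mm farther back than shut.
Start: joints at [1.069, 0.477, 0.022, 1.555, -0.011, 1.109, -0.083], TCP at [0.259, -0.623, 0.256] pointing down, gripper open.
Joint ranges: [-2.96, 2.96], [-0.34, 2.1], [-1.41, 1.46], [0.24, 2.44], [-1.37, 4.51], [0.17, 1.92], [-2.96, 2.96]. Speed limits (rad/s): [2.39, 2.39, 3.14, 3.14, 3.14, 3.14, 3.14].

## Interface

Orientations are given as a rotation vector (axis times angle).
In Python, from bench import telemetry, grab_frame, job gives the robot as it stands.
- The arm moves only by the tool apply_moves, never from a script. Its argument "rows" is a list of rows, each a list of 2 entries, a list of its own where there are three numbers: the shift along the tool's x, y, z each as a share of 250 mm, from -1 to 1, then the turn, a rotation vector about the tool's x, y, z each as a share of pi rad, from -1 to 1. A call has 1 to 10 rows; each row is the pose to reach, as a shift and turn from the pose commanded when the call began, along the tool's axes at that moment, turning the shorter way round; what a row does not reach only later rows make up. A row lasts 1/8 s, in which the tool goes at most 62.5 mm and 10.7 degrees, less where a joint would pass 70% of its speed; a pose out of reach is approached as far as the arm can. A call with a number of a shift or a turn outside -1 to 1 is refused whole. A call with a gripper value outside its range is refused whole. "jaw" is the gripper's target within -1 to 1 (fully open at 1, half-way at 0, shut at -1), set as the call begins (left out, the last holds). The fingers move at their own pace and stop on an object; "newtons" is the grip in N (left out, the last holds). Time passes only in rows, so rows that repeat a pose let the fingers close. It gives the time, the measured TCP pose, the force, the opening and the grip force at its end, in the units of the state.
- telemetry.get_obs(): the state, without advancing time (a new reading comes with each control period).
- grab_frame(name): name is "side" or "top"; returns a dict with "frame" (420x560x3 uint8, red, green, blue), "vertical_fov" (degrees; the focal length in pixels is half the picture's height over the tangent of half this angle, whatever the lens; pixels are square), "cx", "cy" (the principal point, pixels), "origin" and "attitude" of the camera in the world. Camera axes: x right, y up, looking along -z (the intrinsics and any distortion apply to the point x, -y, -z); pixel columns grow to the right and rows downward; lengths in m; the calibration is good to about 2 mm. A picture is of the moment at which its call begins. There is no depth.
- job.hand_in(): hands the job in; it is judged then, once.
The state is a dict: "clock": time; "joints": joint angles; "qvel": joint speeds; "tau": joint torques, N m; "tcp_pos": TCP position; "orientation": TCP orientation; "contact_force": force on the tool from outside, world axes, zero at the start; "moment": the same for the moment, N m; "grip_width": finger opening in m; "gripper_force": force on a finger pad.
Only numpy, scipy, OpenCV 4.12 (cv2) and the standard library are available. Lean on these libraries where they do the work, as an engineer would, in place of code of your own. Each camera call takes 0.05 s, during which the arm holds its last target. There are 200 camera calls.

## Task

The dry-heat oven is to be serviced. On its isolator, the wide bench box that carries a steel lockout hasp, turn the handle anticlockwise from on to off, as far as it goes; then swing the hasp fully out over the side of the box, ready for a padlock, and let go. Leave the handle of the small switch box on.

Things in the scene. Friction and masses are not known exactly. Their poses are not given: they have to be found in the camera images.
- isolator: The oven's isolator: grey box 110 (x) x 190 (y) x 70 mm high, fixed to the table in one of two places, with a black bar handle and a steel hasp on its lid. Origin: centre of its underside; z up; x points away from the robot at yaw 0 (yaw within 0.35 rad), y left. Handle's vertical axis at (0, 35) mm in its frame, hasp's at (-35, -70) mm.
- isolator_handle (a joint): Handle angle, rad: 0 on, 1.31 off (stop). Nose (pointer, 43 mm from the axis) points at box yaw + angle: +x at 0, anticlockwise from above. Starts 0 to 0.15; friction 0.12 N m, stays put. Grip bar: 62 mm long, centred on the axis, 14 mm thick, z = 85 to 116 mm, over a hub 38 mm wide and a disc with its top at z = 76 mm. On the disc a bar mark is on, a ring off.
- isolator_hasp (a joint): Hasp angle, rad: 0 stowed along the box's +x, 1.40 out over its -y side (stop). The flat strip on the lid points at box yaw - angle (clockwise from above). Starts 0 to 0.2; friction 0.07 N m, stays put. Upright round pull knob, 14 mm wide, z = 75 to 110 mm, 55 mm from the hasp's axis; the padlock eye is 79 mm from it.
- small_switch_handle (a joint): Angle, rad, of the like handle on the small switch box (grey, 100 x 90 x 70 mm, no hasp, fixed in the other of the two places, about 260 mm to the isolator's left or right). 0 = on, where it starts and must stay; off at 1.31.

How it is judged:
On the way, in this order (a step that is already met when the one before it is completed fails the run):
1. the isolator's handle is turned to off while the hasp is still in (value of joint isolator_handle above 1.13 rad and value of joint isolator_hasp below 0.5 rad), for 0.2 s.
2. the hasp is swung out with the handle at off (value of joint isolator_handle above 1.13 rad and value of joint isolator_hasp above 1.2 rad), for 0.2 s.
At the end, for the whole second after the job is handed in: The isolator's handle is within 0.18 rad (10 degrees) of its off stop, the hasp within 0.2 rad (11 degrees) of its out stop, both at rest, and the small switch box's handle is still on (within 0.17 rad) (all of step 2 and value of joint small_switch_handle below 0.17 rad and velocity of joint each of isolator_handle, isolator_hasp below 0.05 rad/s); the robot touches nothing.
It fails at once if the small switch box's handle is turned (value of joint small_switch_handle above 0.17 rad).
It also fails if it takes over 45 s, if anything falls off the work surface, if the arm or the gripper's body presses on something with over 40 N, if the wrist force passes 120 N, or if a joint passes its speed limit or range.

## Working session

There is one attempt and no reset: what is moved stays moved. The work goes in short steps, Python scripts to look and compute and a tool call to move; the robot and the scene stay as the last step left them, time stands still between calls to the robot, and variables do not carry over. Pictures are saved under pics/ and viewed, at most 10 in all, crops included, and the job is handed in when it is done.

Besides the shell and the picture viewer there is one more tool, called after ">>>" as name(argument=value, ...), one argument or row to a line, values as JSON. apply_moves: Moves the arm, as the interface text tells. Its arguments: {"type":"object","properties":{"rows":{"type":"array"},"jaw":{"type":"number"},"newtons":{"type":"number"}},"required":["rows"]}

```bash
mkdir -p pics; ls
python3 - <<'E'
from bench import telemetry, grab_frame
import cv2
o=telemetry.get_obs();print(o)
for n in("top","side"):
    f=grab_frame(n);cv2.imwrite(f"pics/{n}0.png",f["frame"][:,:,::-1])
    print({k:v for k,v in f.items() if k!="frame"})
E
```

```text
pics
{'clock': 0.0, 'joints': array([ 1.06889049,  0.47781363,  0.02232841,  1.55646035, -0.01151318,
        1.10932879, -0.0830825 ]), 'qvel': array([ 0.00029744,  0.00071328, -0.00090856, -0.00010932,  0.00049149,
       -0.00107611,  0.00110245]), 'tau': array([-7.58871756e-04, -5.96462774e+01,  1.60784885e+00, -2.81205118e+01,
        1.24314669e-02,  9.21632949e-03,  5.04914578e-05]), 'tcp_pos': array([ 0.2587837 , -0.62281474,  0.25531264]), 'orientation': array([-3.07909231e+00, -6.14310188e-01,  7.67637851e-04]), 'contact_force': array([-0.01748069, -0.22817416,  0.3094161 ]), 'moment': array([-0.03829102, -0.03312013, -0.00152826]), 'gripper_force': 0.0, 'grip_width': 0.0854575258470042}
{'vertical_fov': 50.64777461180046, 'cx': 287.74266174791114, 'cy': 211.08867217162327, 'origin': array([ 0.43435515, -0.03795316,  0.91541271]), 'attitude': array([ 0.07250694, -0.09073096, -1.54028572])}
{'vertical_fov': 54.88980105766552, 'cx': 279.1555014113413, 'cy': 210.45503807289612, 'origin': array([0.03743812, 0.13882225, 0.74153781]), 'attitude': array([ 0.45751711, -0.66902288, -1.90036702])}
```

View pics/top0.png

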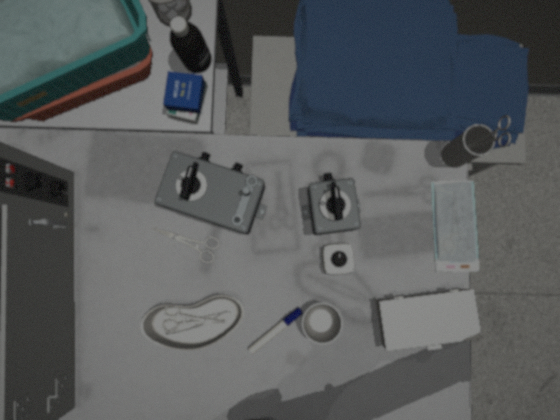

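View pics/side0.png

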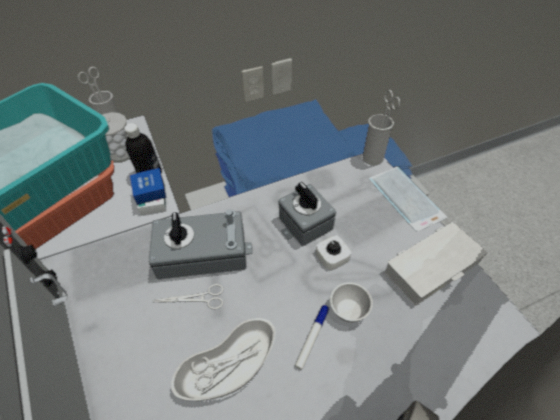

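The top view shows the isolator as the wide box at about (210,192), with its handle near (190,185) and hasp near (245,195). The small switch is at about (335,205), to its right. I'll zoom in on both.

Run:
```python
import cv2,numpy as np
a=cv2.imread("pics/top0.png")[135:245,140:280];b=cv2.imread("pics/side0.png")[195:285,135:265]
g=lambda i:cv2.convertScaleAbs(cv2.resize(i,(0,0),fx=5.5,fy=5.5,interpolation=cv2.INTER_CUBIC),alpha=1.6)
cv2.imwrite("pics/tz.png",g(a)[:600,:800]);cv2.imwrite("pics/sz.png",g(b)[:600,:800])
```

```text
(no output)
```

View pics/tz.png

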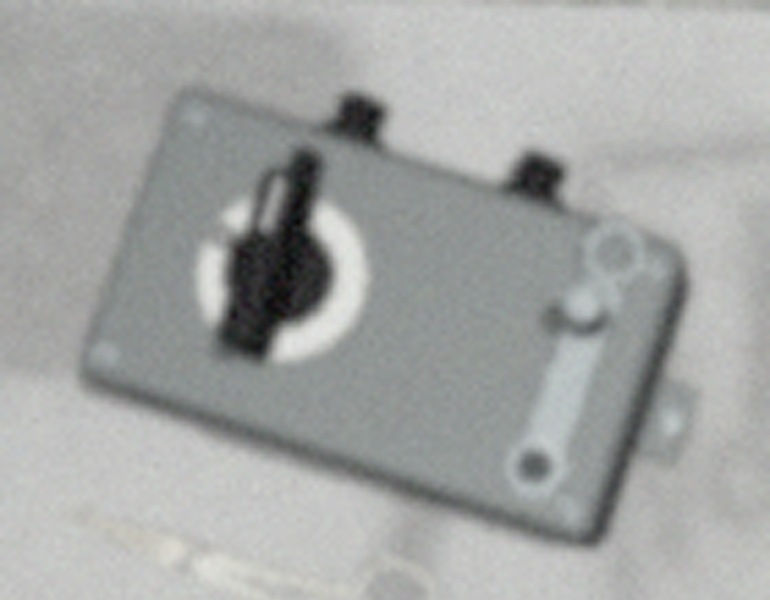

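View pics/sz.png

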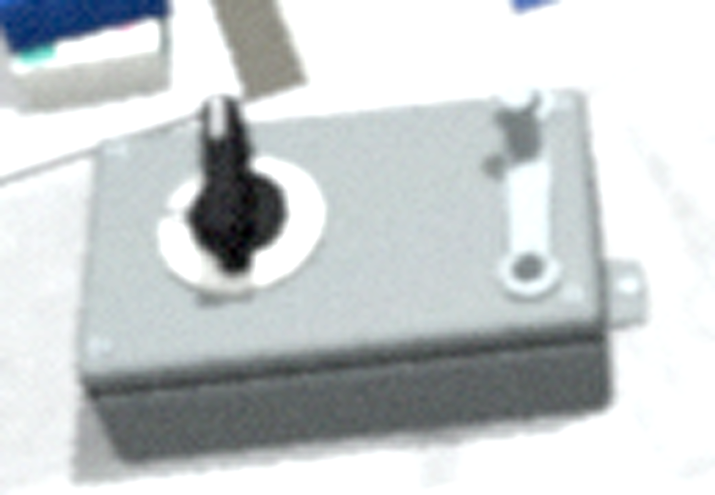

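The zoomed top view shows the disc centre at about (283,275), the hasp pivot at (535,465), the knob top at (582,303) and the eye at (615,250). In the side zoom, the disc is at (243,225) and the pivot at (527,270). Next I cast rays.

```bash
cat > h.py <<'E'
import numpy as np
from scipy.spatial.transform import Rotation as R
C={'top':(50.64777461180046,287.74266,211.08867,[0.43435515,-0.03795316,0.91541271],[0.07250694,-0.09073096,-1.54028572]),
'side':(54.88980105766552,279.1555,210.455,[0.03743812,0.13882225,0.74153781],[0.45751711,-0.66902288,-1.90036702])}
def ray(c,u,v,z):
    fov,cx,cy,o,a=C[c];f=210/np.tan(np.radians(fov/2))
    d=R.from_rotvec(a).apply([(u-cx)/f,-(v-cy)/f,-1]);o=np.array(o)
    return (o+d*(z-o[2])/d[2])
def zt(x,y,z):return ray('top',140+(x+.5)/5.5-.5,135+(y+.5)/5.5-.5,z)
def zs(x,y,z):return ray('side',135+(x+.5)/5.5-.5,195+(y+.5)/5.5-.5,z)
E
python3 - <<'E'
from h import *
np.set_printoptions(precision=4,suppress=True)
T={'disc':(283,275,.076),'piv':(535,465,.072),'knob':(582,303,.110),'eye':(615,250,.072),'TL':(180,88,.07),'TR':(690,248,.07),'BR':(600,540,.07),'BL':(83,378,.07),'nose':(305,158,.1),'tail':(243,345,.1),'barmark?':(268,200,.076)}
S={'disc':(243,225,.076),'piv':(527,270,.072),'TL':(100,143,.07),'TR':(586,92,.07),'BR':(607,330,.07),'BL':(82,378,.07)}
P={k:zt(*v) for k,v in T.items()};Q={k:zs(*v) for k,v in S.items()}
for k in P:print(k,P[k],Q.get(k))
for X in(P,Q):
    n=lambda a,b:np.linalg.norm(X[a]-X[b]);yaw=lambda a,b:np.degrees(np.arctan2(*(X[b]-X[a])[1::-1]))
    print('W',n('TL','TR'),n('BL','BR'),'D',n('TL','BL'),n('TR','BR'),'pd',n('disc','piv'))
    print('yaws',yaw('TR','TL')-90,yaw('BR','BL')-90,yaw('BL','TL'),yaw('BR','TR'),yaw('piv','disc')-np.degrees(np.arctan2(105,35)))
d=P['knob']-P['piv'];print('knob',np.linalg.norm(d[:2]),np.degrees(np.arctan2(d[1],d[0])))
d=P['eye']-P['piv'];print('eye',np.linalg.norm(d[:2]),np.degrees(np.arctan2(d[1],d[0])))
E
```

```text
disc [0.5677 0.1394 0.076 ] [0.5659 0.1409 0.076 ]
piv [0.5045 0.0499 0.072 ] [0.5061 0.0511 0.072 ]
knob [0.5559 0.0325 0.11  ] None
eye [0.5807 0.025  0.072 ] None
TL [0.6341 0.1802 0.07  ] [0.6316 0.1812 0.07  ]
TR [ 0.5826 -0.0011  0.07  ] [0.5777 0.0017 0.07  ]
BR [0.4793 0.0266 0.07  ] [0.4709 0.0333 0.07  ]
BL [0.5304 0.2081 0.07  ] [0.5288 0.2105 0.07  ]
nose [0.6042 0.129  0.1   ] None
tail [0.5398 0.1465 0.1   ] None
barmark? [0.594 0.146 0.076] None
W 0.1884791737139616 0.18857079067050384 D 0.10742012018525018 0.10691402305754726 pd 0.10965911548717129
yaws -15.869900131314793 -15.71570470565699 -15.056345280254632 -15.003756601856916 -16.79100672539458
W 0.18746172294124083 0.18643964922352138 D 0.1068916124938861 0.11144476303201481 pd 0.10797104614610613
yaws -16.71286353936823 -18.115438925088753 -15.875995479275897 -16.464398900434 -15.23330144362184
knob 0.054273023517641766 -18.70767731697479
eye 0.08016580064264862 -18.086857582808683
```

```bash
cat >> h.py <<'E'
def go(x,y,z,yaw,o=None):
    """shares to reach TCP x,y,z tool-down with tool x at yaw (deg)"""
    from bench import telemetry
    o=telemetry.get_obs();r=R.from_rotvec(o['orientation'])
    c,s=np.cos(np.radians(yaw)),np.sin(np.radians(yaw))
    t=R.from_matrix(np.array([[c,s,0],[s,-c,0],[0,0,-1.]]))
    d=r.inv().apply(np.array([x,y,z])-o['tcp_pos'])/.25
    w=(r.inv()*t).as_rotvec()/np.pi
    print('t',round(o['clock'],2),'tcp',o['tcp_pos'].round(4),'yaw',np.degrees(np.arctan2(*r.apply([1,0,0])[1::-1])).round(1),'F',o['contact_force'].round(1),'M',o['moment'].round(2),'grip',o['grip_width'].round(4),o['gripper_force'],'j7',o['joints'][6].round(2))
    print('shift',d.round(3),'turn',w.round(3))
E
python3 -c "
from h import *
go(.567,.139,.2,-15.5)
go(.36,-.37,.25,10);go(.46,-.115,.25,-5)"
```

```text
Traceback (most recent call last):
  File "h.py", line 19, in go
    print('t',round(o['clock'],2),'tcp',o['tcp_pos'].round(4),'yaw',np.degrees(np.arctan2(*r.apply([1,0,0])[1::-1])).round(1),'F',o['contact_force'].round(1),'M',o['moment'].round(2),'grip',o['grip_width'].round(4),o['gripper_force'],'j7',o['joints'][6].round(2))
                                                                                                                                                                                              ^^^^^^^^^^^^^^^^^^^^^
AttributeError: 'float' object has no attribute 'round'
```

```bash
sed -i "s/o\['grip_width'\].round(4)/round(o['grip_width'],4)/" h.py
python3 -c "
from h import *
go(.567,.139,.2,-15.5)
go(.36,-.37,.25,10);go(.46,-.115,.25,-5)"
```

```text
t 0.1 tcp [ 0.2588 -0.6229  0.2554] yaw 22.6 F [-0.6  0.3  0.2] M [0.01 0.01 0.  ] grip 0.0852 0.0 j7 -0.08
shift [ 2.308 -2.341  0.225] turn [-0.     0.     0.211]
t 0.1 tcp [ 0.2588 -0.6229  0.2554] yaw 22.6 F [-0.6  0.3  0.2] M [0.01 0.01 0.  ] grip 0.0852 0.0 j7 -0.08
shift [ 0.762 -0.779  0.023] turn [-0.001  0.     0.07 ]
t 0.1 tcp [ 0.2588 -0.6229  0.2554] yaw 22.6 F [-0.6  0.3  0.2] M [0.01 0.01 0.  ] grip 0.0852 0.0 j7 -0.08
shift [ 1.523 -1.567  0.024] turn [-0.     0.     0.153]
```

>>> apply_moves(
  rows=[
    [[0.9,-0.9,0],[0,0,0]],
    [[0.9,-0.9,0],[0,0,0]],
    [[0.9,-0.9,0],[0,0,0]],
    [[0.9,-0.9,0],[0,0,0]],
    [[0.9,-0.9,0],[0,0,0]],
    [[0.9,-0.9,0],[0,0,0]],
    [[0.9,-0.9,0],[0,0,0]],
  ],
)

```text
clock: 0.98
tcp_pos: [0.3804, -0.3292, 0.2562]
orientation: [3.08, 0.616, -0.001]
contact_force: [0.2, -0.5, -0.3]
grip_width: 0.0853
gripper_force: 0.0
```

>>> apply_moves(
  rows=[
    [[0.9,-0.9,0],[0,0,0]],
    [[0.9,-0.9,0],[0,0,0]],
    [[0.9,-0.9,0],[0,0,0]],
    [[0.9,-0.9,0],[0,0,0]],
    [[0.9,-0.9,0],[0,0,0]],
    [[0.9,-0.9,0],[0,0,0]],
    [[0.9,-0.9,0],[0,0,0]],
  ],
)

```text
clock: 1.85
tcp_pos: [0.502, -0.0368, 0.2559]
orientation: [3.081, 0.612, -0.001]
contact_force: [-0.9, -1.0, -1.2]
grip_width: 0.0853
gripper_force: 0.0
```

```bash
python3 -c "
from h import *
go(.567,.139,.2,-15.5)"
```

```text
t 1.85 tcp [ 0.502  -0.0368  0.2559] yaw 22.5 F [-0.9 -1.  -1.2] M [-0.06 -0.01  0.03] grip 0.0853 0.0 j7 -1.31
shift [ 0.509 -0.55   0.223] turn [0.    0.    0.211]
```

>>> apply_moves(
  rows=[
    [[0.51,-0.55,0.22],[0,0,0.211]],
    [[0.51,-0.55,0.22],[0,0,0.211]],
    [[0.51,-0.55,0.22],[0,0,0.211]],
    [[0.51,-0.55,0.22],[0,0,0.211]],
    [[0.51,-0.55,0.22],[0,0,0.211]],
    [[0.51,-0.55,0.22],[0,0,0.211]],
    [[0.51,-0.55,0.22],[0,0,0.211]],
  ],
)

```text
clock: 2.72
tcp_pos: [0.5672, 0.1381, 0.2017]
orientation: [3.112, -0.425, 0.001]
contact_force: [-0.0, 0.4, 0.3]
grip_width: 0.0853
gripper_force: 0.0
```

```bash
python3 -c "
from h import *
go(.567,.139,.114,-15.5)
from bench import grab_frame
import cv2
f=grab_frame('side')['frame'][120:300,80:320,::-1]
cv2.imwrite('pics/s1.png',cv2.convertScaleAbs(cv2.resize(f,(0,0),fx=3.3,fy=3.3),alpha=1.6))"
```

```text
t 2.73 tcp [0.5672 0.1381 0.2017] yaw -15.5 F [-0.   0.4  0.3] M [-0.03  0.   -0.01] grip 0.0853 0.0 j7 -2.31
shift [-0.002 -0.004  0.351] turn [ 0. -0. -0.]
```

View pics/s1.png

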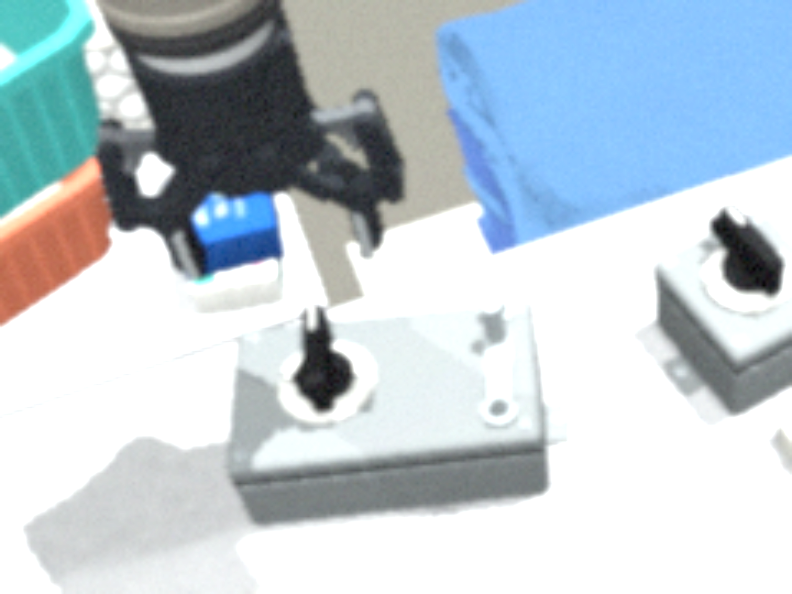

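The jaws, with tips at about (190,265) and (370,245), straddle the handle at (320,370). I'll descend and grip gently.

>>> apply_moves(
  rows=[
    [[0,0,0.17],[0,0,0]],
    [[0,0,0.27],[0,0,0]],
    [[0,0,0.34],[0,0,0]],
    [[0,0,0.34],[0,0,0]],
  ],
)

```text
clock: 3.28
tcp_pos: [0.5664, 0.14, 0.1155]
orientation: [3.112, -0.422, -0.003]
contact_force: [0.5, 0.0, 0.2]
grip_width: 0.0852
gripper_force: 0.0
```

>>> apply_moves(
  rows=[
    [[0,0,0],[0,0,0]],
    [[0,0,0],[0,0,0]],
    [[0,0,0],[0,0,0]],
    [[0,0,0],[0,0,0]],
    [[0,0,0],[0,0,0]],
    [[0,0,0],[0,0,0]],
    [[0,0,0],[0,0,0]],
    [[0,0,0],[0,0,0]],
  ],
  jaw=-1,
  newtons=25,
)

```text
clock: 4.28
tcp_pos: [0.5666, 0.1392, 0.1168]
orientation: [3.111, -0.422, -0.001]
contact_force: [-3.0, -4.5, 6.5]
grip_width: 0.0133
gripper_force: 27.7
```

```bash
python3 -c "
from h import *
go(.567,.139,.114,60)"
```

```text
t 4.28 tcp [0.5666 0.1392 0.1168] yaw -15.5 F [-3.  -4.5  6.5] M [-0.78  0.59  0.05] grip 0.0133 27.662010490894318 j7 -2.35
shift [0.002 0.    0.011] turn [ 0.001  0.001 -0.419]
```

>>> apply_moves(
  rows=[
    [[0,0,-0.01],[0,0,0]],
    [[0,0,-0.01],[0,0,-0.05]],
    [[0,0,-0.01],[0,0,-0.1]],
    [[0,0,-0.01],[0,0,-0.15]],
    [[0,0,-0.01],[0,0,-0.2]],
    [[0,0,-0.01],[0,0,-0.2]],
  ],
)

```text
clock: 5.03
tcp_pos: [0.5664, 0.1385, 0.1171]
orientation: [3.09, 0.558, -0.004]
contact_force: [4.5, -4.8, -13.9]
grip_width: 0.0134
gripper_force: 26.8
```

```bash
python3 -c "
from h import *
go(.567,.139,.118,60)"
```

```text
t 5.03 tcp [0.5664 0.1385 0.1171] yaw 20.5 F [  4.5  -4.8 -13.9] M [-0.74 -0.9   0.08] grip 0.0134 26.770605146884918 j7 -1.81
shift [ 0.003 -0.001 -0.004] turn [ 0.     0.001 -0.22 ]
```

Now turning with little force. I'll continue, easing the z load.

>>> apply_moves(
  rows=[
    [[0,0,0.006],[0,0,-0.05]],
    [[0,0,0.006],[0,0,-0.1]],
    [[0,0,0.006],[0,0,-0.15]],
    [[0,0,0.006],[0,0,-0.19]],
    [[0,0,0.006],[0,0,-0.21]],
    [[0,0,0.006],[0,0,-0.22]],
    [[0,0,0.006],[0,0,-0.22]],
  ],
)

```text
clock: 5.9
tcp_pos: [0.5669, 0.138, 0.117]
orientation: [2.722, 1.565, -0.004]
contact_force: [0.4, -5.8, -2.2]
grip_width: 0.0134
gripper_force: 32.8
```

```bash
python3 -c "
from h import *
go(.567,.139,.118,60)"
```

```text
t 5.9 tcp [0.5669 0.138  0.117 ] yaw 59.8 F [ 0.4 -5.8 -2.2] M [-1.29 -0.14 -0.77] grip 0.0134 32.827523946762085 j7 -1.22
shift [ 0.003 -0.002 -0.004] turn [ 0.     0.001 -0.001]
```

The handle is at its stop, with a reaction of −0.77 N m. I'll release it and lift straight up.

>>> apply_moves(
  rows=[
    [[0,0,0],[0,0,0]],
    [[0,0,0],[0,0,0]],
    [[0,0,0],[0,0,0]],
    [[0,0,0],[0,0,0]],
  ],
  jaw=0,
)

```text
clock: 6.4
tcp_pos: [0.5669, 0.1412, 0.1175]
orientation: [-2.718, -1.575, -0.001]
contact_force: [0.4, 0.0, 0.6]
grip_width: 0.0426
gripper_force: 0.0
```

>>> apply_moves(
  rows=[
    [[0,0,-0.15],[0,0,0]],
    [[0,0,-0.32],[0,0,0]],
    [[0,0,-0.32],[0,0,-0.05]],
    [[0,0,-0.32],[0,0,-0.1]],
  ],
)

```text
clock: 6.9
tcp_pos: [0.5672, 0.141, 0.1982]
orientation: [2.433, 1.987, 0.002]
contact_force: [-0.3, -0.6, -0.7]
grip_width: 0.0425
gripper_force: 0.0
```

```bash
python3 -c "
from h import *
go(.557,.033,.2,162)
from bench import grab_frame
import cv2
f=grab_frame('top')['frame'][110:260,130:330,::-1]
cv2.imwrite('pics/t2.png',cv2.convertScaleAbs(cv2.resize(f,(0,0),fx=4,fy=4),alpha=1.6))"
```

```text
t 6.9 tcp [0.5672 0.141  0.1982] yaw 78.5 F [-0.3 -0.6 -0.7] M [-0.05  0.    0.02] grip 0.0425 0.0 j7 -0.87
shift [-0.431  0.046 -0.007] turn [ 0.     0.    -0.464]
```

View pics/t2.png

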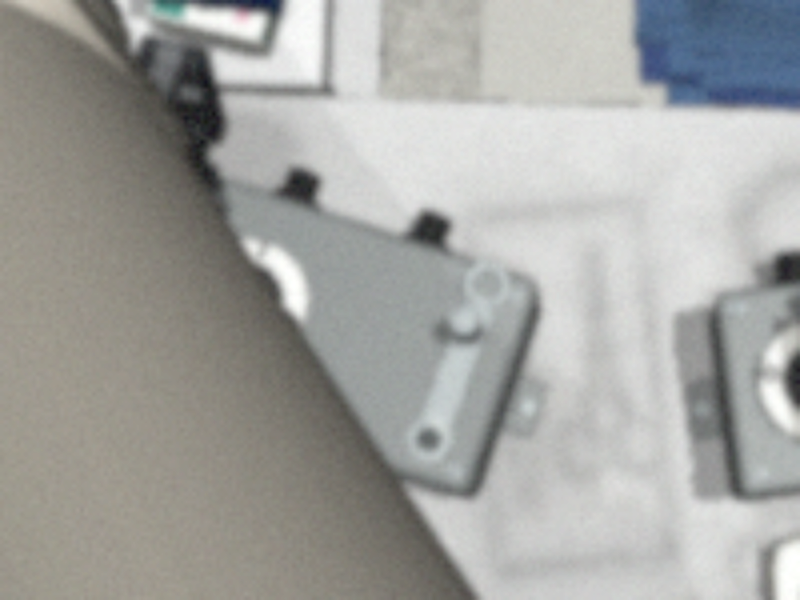

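The hasp is still stowed, with the knob at (465,320) in the crop, the same as before. The arm hides the handle. I'll move above the knob.

>>> apply_moves(
  rows=[
    [[-0.2,0.02,0],[0,0,-0.05]],
    [[-0.43,0.046,0],[0,0,-0.11]],
    [[-0.43,0.046,0],[0,0,-0.17]],
    [[-0.43,0.046,0],[0,0,-0.22]],
    [[-0.43,0.046,0],[0,0,-0.28]],
    [[-0.43,0.046,0],[0,0,-0.34]],
    [[-0.43,0.046,0],[0,0,-0.4]],
    [[-0.43,0.046,0],[0,0,-0.464]],
    [[-0.43,0.046,0],[0,0,-0.464]],
    [[-0.43,0.046,0],[0,0,-0.464]],
  ],
)

```text
clock: 8.2
tcp_pos: [0.5561, 0.0332, 0.1972]
orientation: [-0.506, -3.1, -0.0]
contact_force: [-0.2, -1.0, -0.5]
grip_width: 0.0426
gripper_force: 0.0
```

```bash
python3 -c "
from h import *
go(.5565,.033,.109,162)
from bench import grab_frame
import cv2
f=grab_frame('side')['frame'][120:300,80:320,::-1]
cv2.imwrite('pics/s3.png',cv2.convertScaleAbs(cv2.resize(f,(0,0),fx=3.3,fy=3.3),alpha=1.6))"
```

```text
t 8.2 tcp [0.5561 0.0332 0.1972] yaw 161.5 F [-0.2 -1.  -0.5] M [ 0.01  0.01 -0.01] grip 0.0426 0.0 j7 0.61
shift [-0.002 -0.     0.353] turn [ 0.    -0.    -0.003]
```

View pics/s3.png

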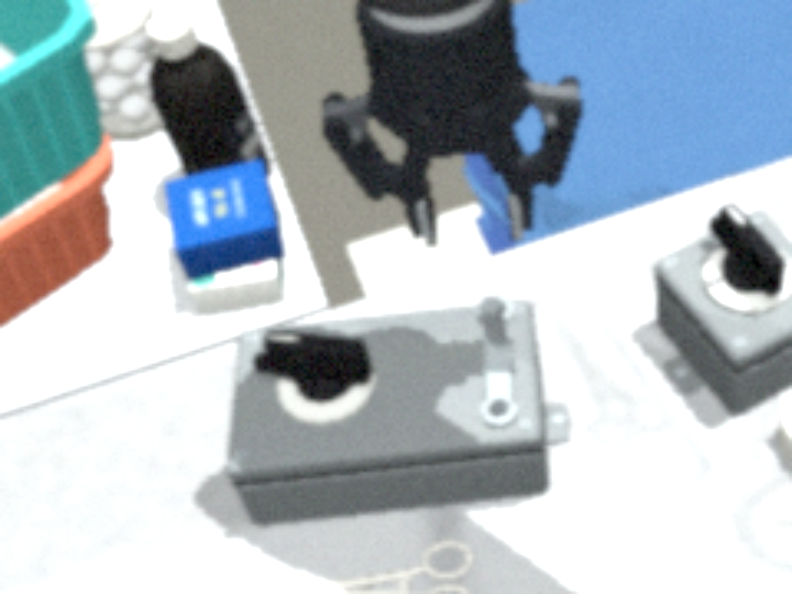

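The handle now points left (nose at about (265,355)), so it's off. The gripper is above the knob at (495,315). I'll descend and grip it.

>>> apply_moves(
  rows=[
    [[0,0,0.15],[0,0,0]],
    [[0,0,0.27],[0,0,0]],
    [[0,0,0.35],[0,0,0]],
    [[0,0,0.35],[0,0,0]],
  ],
)

```text
clock: 8.75
tcp_pos: [0.5554, 0.0332, 0.1088]
orientation: [-0.5, -3.099, 0.001]
contact_force: [-0.8, 0.4, 0.7]
grip_width: 0.0424
gripper_force: 0.0
```

>>> apply_moves(
  rows=[
    [[0,0,0],[0,0,0]],
    [[0,0,0],[0,0,0]],
    [[0,0,0],[0,0,0]],
    [[0,0,0],[0,0,0]],
    [[0,0,0],[0,0,0]],
    [[0,0,0],[0,0,0]],
  ],
  jaw=-1,
  newtons=20,
)

```text
clock: 9.5
tcp_pos: [0.5567, 0.0324, 0.111]
orientation: [0.501, 3.1, -0.002]
contact_force: [-2.3, -3.4, 6.7]
grip_width: 0.0131
gripper_force: 20.7
```

```bash
python3 -c "
from h import *
p=np.array([.505,.0505])
for k in (-18.3,-30,-43,-56,-70,-84,-96):
  q=p+.0545*np.array([np.cos(np.radians(k)),np.sin(np.radians(k))])
  print(k);go(*q,.1105,k+180)"
```

```text
-18.3
t 9.5 tcp [0.5567 0.0324 0.111 ] yaw 161.6 F [-2.3 -3.4  6.7] M [-0.75  0.46 -0.02] grip 0.0131 20.671035647392273 j7 0.51
shift [0.001 0.004 0.002] turn [-0.     0.001 -0.   ]
-30
t 9.5 tcp [0.5567 0.0324 0.111 ] yaw 161.6 F [-2.3 -3.4  6.7] M [-0.75  0.46 -0.02] grip 0.0131 20.671035647392273 j7 0.51
shift [ 0.006 -0.04   0.002] turn [-0.     0.001  0.065]
-43
t 9.5 tcp [0.5567 0.0324 0.111 ] yaw 161.6 F [-2.3 -3.4  6.7] M [-0.75  0.46 -0.02] grip 0.0131 20.671035647392273 j7 0.51
shift [ 0.021 -0.087  0.002] turn [-0.     0.001  0.137]
-56
t 9.5 tcp [0.5567 0.0324 0.111 ] yaw 161.6 F [-2.3 -3.4  6.7] M [-0.75  0.46 -0.02] grip 0.0131 20.671035647392273 j7 0.51
shift [ 0.047 -0.13   0.002] turn [-0.     0.001  0.209]
-70
t 9.5 tcp [0.5567 0.0324 0.111 ] yaw 161.6 F [-2.3 -3.4  6.7] M [-0.75  0.46 -0.02] grip 0.0131 20.671035647392273 j7 0.51
shift [ 0.084 -0.167  0.002] turn [-0.     0.001  0.287]
-84
t 9.5 tcp [0.5567 0.0324 0.111 ] yaw 161.6 F [-2.3 -3.4  6.7] M [-0.75  0.46 -0.02] grip 0.0131 20.671035647392273 j7 0.51
shift [ 0.129 -0.195  0.002] turn [0.    0.001 0.365]
-96
t 9.5 tcp [0.5567 0.0324 0.111 ] yaw 161.6 F [-2.3 -3.4  6.7] M [-0.75  0.46 -0.02] grip 0.0131 20.671035647392273 j7 0.51
shift [ 0.173 -0.209  0.002] turn [0.    0.001 0.431]
```

>>> apply_moves(
  rows=[
    [[0.006,-0.04,-0.008],[0,0,0.055]],
    [[0.021,-0.087,-0.008],[0,0,0.11]],
    [[0.021,-0.087,-0.008],[0,0,0.137]],
    [[0.047,-0.13,-0.008],[0,0,0.19]],
    [[0.047,-0.13,-0.008],[0,0,0.209]],
    [[0.084,-0.167,-0.008],[0,0,0.26]],
    [[0.084,-0.167,-0.008],[0,0,0.287]],
    [[0.084,-0.167,-0.008],[0,0,0.287]],
  ],
)

```text
clock: 10.5
tcp_pos: [0.5228, -0.0024, 0.1116]
orientation: [1.804, 2.57, -0.004]
contact_force: [0.7, -6.5, -4.9]
grip_width: 0.013
gripper_force: 20.8
```

```bash
python3 -c "
from h import *
p=np.array([.505,.0505])
for k in (-70,-84,-96,-98):
  q=p+.0545*np.array([np.cos(np.radians(k)),np.sin(np.radians(k))])
  print(k);go(*q,.1125,k+180)"
```

```text
-70
t 10.5 tcp [ 0.5228 -0.0024  0.1116] yaw 109.9 F [ 0.7 -6.5 -4.9] M [-1.26 -0.19  0.01] grip 0.013 20.83510547876358 j7 -0.22
shift [ 0.005  0.005 -0.004] turn [-0.     0.001 -0.001]
-84
t 10.5 tcp [ 0.5228 -0.0024  0.1116] yaw 109.9 F [ 0.7 -6.5 -4.9] M [-1.26 -0.19  0.01] grip 0.013 20.83510547876358 j7 -0.22
shift [ 0.011 -0.047 -0.004] turn [-0.     0.001  0.077]
-96
t 10.5 tcp [ 0.5228 -0.0024  0.1116] yaw 109.9 F [ 0.7 -6.5 -4.9] M [-1.26 -0.19  0.01] grip 0.013 20.83510547876358 j7 -0.22
shift [ 0.027 -0.09  -0.004] turn [-0.     0.001  0.144]
-98
t 10.5 tcp [ 0.5228 -0.0024  0.1116] yaw 109.9 F [ 0.7 -6.5 -4.9] M [-1.26 -0.19  0.01] grip 0.013 20.83510547876358 j7 -0.22
shift [ 0.03  -0.097 -0.003] turn [-0.     0.001  0.155]
```

>>> apply_moves(
  rows=[
    [[0.006,-0.024,0],[0,0,0.04]],
    [[0.011,-0.047,0],[0,0,0.077]],
    [[0.018,-0.07,0],[0,0,0.11]],
    [[0.027,-0.09,0],[0,0,0.144]],
    [[0.027,-0.09,0],[0,0,0.144]],
    [[0.027,-0.1,0],[0,0,0.144]],
    [[0.027,-0.1,0],[0,0,0.144]],
    [[0.027,-0.1,0],[0,0,0.144]],
  ],
)

```text
clock: 11.5
tcp_pos: [0.4973, -0.0051, 0.1116]
orientation: [2.334, 2.1, -0.004]
contact_force: [1.9, -9.0, -4.3]
grip_width: 0.013
gripper_force: 20.7
```

```bash
python3 -c "
from h import *
go(.505,-.01,.1125,84)"
```

```text
t 11.5 tcp [ 0.4973 -0.0051  0.1116] yaw 84.0 F [ 1.9 -9.  -4.3] M [-1.71 -0.37 -0.11] grip 0.013 20.7421937584877 j7 -0.6
shift [-0.016  0.033 -0.003] turn [ 0.     0.001 -0.   ]
```

>>> apply_moves(
  rows=[
    [[0.003,-0.02,0],[0,0,0]],
    [[0.003,-0.02,0],[0,0,0]],
    [[0.003,-0.02,0],[0,0,0]],
  ],
)

```text
clock: 11.88
tcp_pos: [0.4963, -0.005, 0.1121]
orientation: [2.332, 2.095, 0.006]
contact_force: [14.9, -12.0, -16.4]
grip_width: 0.013
gripper_force: 20.1
```

Fx rose to 15 N with only 1 mm of travel, so the hasp is at its stop. I'll release, lift and check.

>>> apply_moves(
  rows=[
    [[0,0.02,0],[0,0,0]],
    [[0,0.02,0],[0,0,0]],
    [[0,0.02,0],[0,0,0]],
    [[0,0.02,0],[0,0,0]],
  ],
  jaw=0,
)

```text
clock: 12.38
tcp_pos: [0.4971, -0.0009, 0.1119]
orientation: [-2.332, -2.105, -0.0]
contact_force: [-0.6, -0.5, -0.3]
grip_width: 0.0429
gripper_force: 0.0
```

>>> apply_moves(
  rows=[
    [[0,0,-0.15],[0,0,0]],
    [[0,0,-0.4],[0,0,0]],
    [[0,0,-0.6],[0,0,0]],
    [[0,0,-0.6],[0,0,0]],
    [[0,0,-0.6],[0,0,0]],
  ],
)

```text
clock: 13.0
tcp_pos: [0.4968, -0.0015, 0.2613]
orientation: [-2.332, -2.105, 0.001]
contact_force: [0.3, -0.1, -0.8]
grip_width: 0.0423
gripper_force: 0.0
```

```bash
python3 -c "
from h import *
go(.505,-.01,.1125,84)
from bench import grab_frame
import cv2
f=grab_frame('side')['frame'][120:300,80:350,::-1]
cv2.imwrite('pics/s4.png',cv2.convertScaleAbs(cv2.resize(f,(0,0),fx=2.9,fy=2.9),alpha=1.6))"
```

```text
t 13.0 tcp [ 0.4968 -0.0015  0.2613] yaw 84.1 F [ 0.3 -0.1 -0.8] M [0.   0.02 0.02] grip 0.0423 0.0 j7 -0.42
shift [-0.03   0.036  0.595] turn [-0.     0.     0.001]
```

View pics/s4.png

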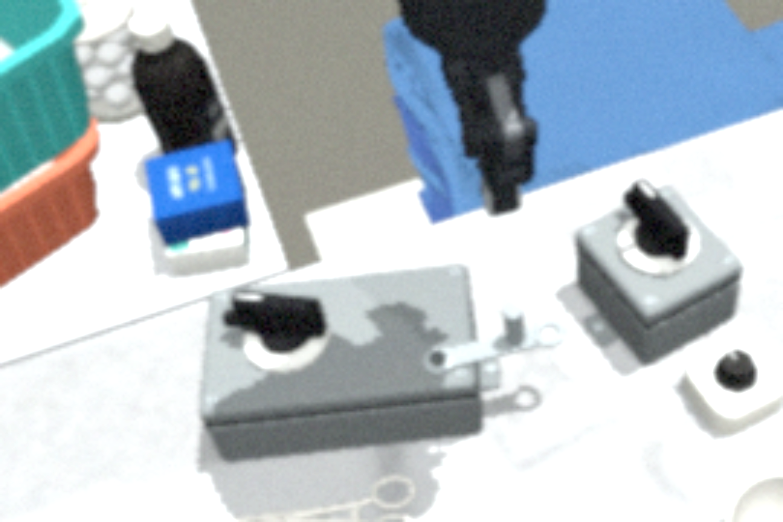

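The handle points left (off). The hasp runs from its pivot at (437,357) to the eye at (547,335), out over the side. The small switch hasn't moved. I'll check the hasp angle numerically, then hand in.

```bash
python3 -c "
from h import *
g=lambda x,y,z:ray('side',80+x/2.9,120+y/2.9,z)
d=g(547,335,.073)-g(437,357,.073);a=-.276-np.arctan2(d[1],d[0])
print(a,np.linalg.norm(d))
from bench import job
if 1.27<a<1.55:print(job.hand_in())"
```

```text
1.4779077712875022 0.07808619892381963
the job is handed in; nothing more can be done
None
```

The job is handed in: I turned the isolator's handle to its off stop, then swung the hasp fully out and let go. The small switch box's handle was left untouched on on.

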